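# Latch the floodlight sample case

### The job

The sample case on the bench stands ajar. Swing the latch's wire loop by its yellow tab and drop its cross bar into the keeper's channel, feeling gently for it (about 5 N, never more than 15 N, since the keeper's place is not exactly known), and draw the bar back under the keeper's lip. Then let go and press the red lever down over centre, without forcing it beyond 30 N, until it lies home and the case is drawn shut; leave the floodlight and the bin beside it alone.

Things in the scene. Friction and masses are not known exactly. Their poses are not given: they have to be found in the camera images.
- case: Black flight case with aluminium edges, standing upright, fixed in wooden chocks; 140 tall, 260 wide (y). Origin on the bench under the seam, at mid-width. Its x points from the fixed half (x -125..0 mm) to the sprung half (x 0..85 mm), z up. The draw latch lies on the flat top at y = 0; all its parts move in the case's x-z plane.
- shell (a joint): Hinge at the bottom of the sprung half (the far half, which carries the keeper): 0 = shut on the fixed half, about 0.043 rad = ajar as it starts (6 mm at the top). A seal pushes it open against a strap: pushed outward (+x) it is rigid; pushed inward it yields at about 3 N at the top, rising to 13 N when shut.
- keeper_mark (a point): Point on the sprung half's top surface (z = case top) where the steel keeper is nominally centred. THE KEEPER ITSELF IS NOT MEASURED: its screw slots let it sit up to 6 mm either way along the case's x from this mark, differently each time; it does not shift by hand.
- keeper_wall (a point): Nominal back wall face of the keeper, 20 mm above the case top, 3.5 mm beyond the mark (unmeasured too). The keeper, 29 wide (y), is a channel along y: floor 4 mm above the case top; front lip (latch side) 14.5 mm high, leaning 23 degrees over the channel, its top 3.5 to 8 mm before the centre; back wall 24 mm high. Mouth 7 mm, floor 12 mm. Both walls have a 15 mm gap at y = 0 for the tab's stem.
- pivot (a point): Lever pivot axis (along the case's y), 14 mm above the case top, 30 mm before the seam.
- lever (a joint): Lever angle: 0 = closed, red handle flat, pointing away from the keeper (case -x); grows as it opens, pi/2 = upright, 2.15 = stop, leaning to the keeper. Stays where left when unloaded (friction 0.03 N m). With the bar hooked it gets heavy (up to about 8 N at the handle) until it passes centre near 0.2 rad, then is pulled on to its rigid stop at 0.
- handle: Red handle plate of the lever, 26 wide, 7 thick, from 25 to 87 mm from the pivot. Origin at the pivot; x and z are the case's when closed (handle along -x, outer face at z = +7 mm), turning with the lever.
- handle_end (a point): Middle of the handle's outer face near its free end, 85 mm from the pivot axis.
- loop (a joint): Angle of the wire loop on the lever. The loop's elevation above the case's +x = -(lever + loop). It is hinged on the lever 21 mm from the pivot, at elevation (pi + 0.17 - lever) seen from the pivot. Stiff hinge (0.03 N m): it stays where left and turns along with the lever, so a bar not drawn back under the lip is lifted out of the channel when the lever is pressed.
- bail: The loop's end: round steel cross bar 5 mm thick, 38 long (y), with the yellow tab. Origin on the bar's axis, mid-length; x runs along the loop away from its hinge (75 mm from hinge to bar), z is where the tab stands up. Loop 43 wide; sprung lengthways, stretching above 20 N (2.5 N/mm). On the channel floor the bar's axis is 6.5 mm above the case top.
- tab (a point): Centre of the yellow T-shaped tab's gripping plate, 40 mm from the bar's axis along bail's z. Plate 22 wide (case y), 6 thick, from 22 to 50 mm above the bar's axis, on a 10 mm wide stem. It is best pinched across its width; it hardly swivels between firm fingers, so lean the tool with it as the loop turns.
- floodlight: Loose black floodlight with white face, about 136 x 90 x 27 mm, 0.42 kg, lying beside the case; leave alone.
- bin: Loose blue open bin 120 x 90 x 55 mm beside the case; leave alone.

How it is judged (in metres and radians):
On the way, in this order (a step that is already met when the one before it is completed fails the run):
1. the loop's bar lies down in the keeper's channel while the lever still stands open (z of bail in the frame of keeper_mark below 0.0115 m and x of bail in the frame of keeper_mark between -0.0125 and 0.0095 m and value of joint lever above 0.9 rad), for 0.2 s.
2. the lever is pressed home and has drawn the case shut (value of joint lever below 0.08 rad and value of joint shell below 0.01 rad), for 0.2 s.
At the end, for the whole second after the job is handed in: The loop's bar lies in the keeper's channel (its axis under 11.5 mm above the case top), the lever is home within 0.08 rad, the case is drawn shut within 0.01 rad (about 1.4 mm at the top) and stays so, and floodlight and bin are within 20 mm of where they were (all of step 2 and z of bail in the frame of keeper_mark below 0.0115 m and x of bail in the frame of keeper_mark between -0.0135 and 0.0095 m and distance of each of floodlight, bin from where it was at the start of the episode below 0.02 m); the robot touches nothing.
It fails at once if the loop is forced against the keeper or the case with more than 15 N while the case is still ajar (contact force between bail and case above 15 N and value of joint shell above 0.03 rad).
It fails at once if more than 30 N of finger force on the lever once it is drawing the case shut (shell below 0.015 rad) (contact force between the fingers and handle above 30 N and value of joint shell below 0.015 rad).
It fails at once if the lamp or the bin is pushed away by more than 20 mm (distance of any of floodlight, bin from where it was at the start of the episode above 0.02 m).
It also fails if it takes over 61 s, if anything falls off the work surface, if the arm or the gripper's body presses on something with over 40 N, if the wrist force passes 120 N, or if a joint passes its speed limit or range.

### The arm

A 6-joint arm with a two-finger parallel gripper is mounted at the origin on the work surface. World frame = base frame: x ahead of the robot, y to its left, z up, the work surface at z = 0. Lengths are in mm, angles in rad, forces in N, time in s.
With the tool pointing down it reaches from about 350 to 775 mm from the base axis. Payload 7.3 kg.
Tool frame: the origin (TCP) lies midway between the tips of the shut fingers; the grasp point (between the pads) lies 19 mm behind it; z points along the fingers, y is the line along which they close (so a half turn about z gives the same grasp; the last joint's range is limited). The gripper opens to 92 mm and grips with 3 to 60 N. Pads are 19 mm wide; open, the fingers measure 130 mm over their backs; the gripper's body (75 mm by 190 mm) begins 47 mm behind the grasp point.
Start: joints at [0.997, 0.342, 1.524, -0, 1.275, -0.146], TCP at [217.795, 477.713, 226.741] pointing down, gripper open.
Joint ranges: [-2.53, 2.53], [-0.77, 2.02], [0.04, 2.7], [-1, 4.14], [0.28, 2.66], [-3.11, 3.11]. Speed limits (rad/s): [2.57, 2.57, 3.14, 3.14, 3.14, 3.14].

### API

Orientations are given as [roll, pitch, yaw] about the fixed x, y, z axes, in that order (R = Rz(yaw) Ry(pitch) Rx(roll)).
In Python, from plant import * gives the robot as it stands.
- The arm moves only by the tool step_arm, never from a script. Its argument "deltas" is one flat list of numbers, 5 for each row, row after row: the shift along the world's x, y, z in mm, then the turn about the world's z in degrees, then the finger opening in mm, from 0 to 91.8. In form: [tx, ty, tz, turn, gripper, tx, ty, tz, turn, gripper, ...]. A call has exactly 10 rows; each row shifts and turns the commanded pose from where the row before left it; what a row does not reach is not made up. A row lasts 1/8 s, in which the tool goes at most 62.5 mm and 10.7 degrees, less where a joint would pass 70% of its speed; a pose out of reach is approached as far as the arm can. A call is refused whole if a number of a shift passes 62.5 or a number of a turn 10.7, either way. A call with a gripper value outside its range is refused whole. The fingers move at their own pace and stop on an object; the grip force is fixed at half the most. Time passes only in rows, so rows that do not move let the fingers close, or fill a call up. It gives the time, the measured TCP pose, the force, the opening and the grip force at its end, in the units of the state.
- get_obs(): the state, without advancing time (a new reading comes with each control period).
- capture(name): name is "side" or "top" or "wrist"; returns the picture (420x560x3 uint8, red, green, blue); there is no depth.
- camera_params(name): a dict with "mtx" (3x3 intrinsics, pixels), "k1" (the pictures are not rectified: a ray, as slopes to the right and down, at radius r is drawn at 1 + k1 r^2 times it, then the intrinsics apply), "rvec" (rotation vector, rad) and "tvec" (3), from world to camera coordinates, as OpenCV has them. Camera axes: x right, y down, z forward; pixel columns grow to the right and rows downward; lengths in mm; the calibration is good to about 2 mm. A picture is of the moment at which its call begins: read the wrist's pose just before it. camera_params takes no time and is no camera call; for the wrist camera it gives the pose at the moment of the call.
- close_job(): hands the job in; it is judged then, once.
The state is a dict: "time": time; "joint_positions": joint angles; "dq": joint speeds; "tau": joint torques, N m; "tool_pos": TCP position; "tcp_rot": TCP orientation; "contact_force": force on the tool from outside, world axes, zero at the start; "moment": the same for the moment, N m; "grip_width": finger opening in mm; "finger_force": force on a finger pad.
Only numpy, scipy, OpenCV 4.12 (cv2) and the standard library are available. Lean on these libraries where they do the work, as an engineer would, in place of code of your own. Each camera call takes 0.05 s, during which the arm holds its last target. There are 200 camera calls.

## Working session

There is one attempt and no reset: what is moved stays moved. The work goes in short steps, Python scripts to look and compute and a tool call to move; the robot and the scene stay as the last step left them, time stands still between calls to the robot, and variables do not carry over. Pictures are saved under pics/ and viewed, at most 12 in all, crops included, and the job is handed in when it is done.

Besides the shell and the picture viewer there is one more tool, called after "Emit:" as name(argument=value, ...) on one line, values as JSON. step_arm: Moves the arm, as the interface text tells. Its arguments: {"type":"object","properties":{"deltas":{"type":"array","items":{"type":"number"}}},"required":["deltas"]}

```bash
mkdir -p pics; ls
python3 - <<'E'
from plant import *
import cv2,numpy as np
print(get_obs())
a=[capture(n) for n in("side","top")]
for n in("side","top","wrist"):print(n,camera_params(n))
cv2.imwrite("pics/side0.png",a[0][:,:,::-1]);cv2.imwrite("pics/top0.png",a[1][:,:,::-1])
E
```

```text
pics
{'time': 0.0, 'joint_positions': array([ 9.96997929e-01,  3.42708203e-01,  1.52500969e+00, -2.27241003e-05,
        1.27537227e+00, -1.45998547e-01]), 'dq': array([ 2.51689317e-03, -2.30883935e-04,  8.40687364e-05, -2.46766359e-04,
       -5.15058249e-04, -6.85584695e-04]), 'tau': array([-9.92117066e-06, -4.31260514e+01, -2.44213378e+01,  7.18127307e-02,
        5.61614684e-02, -1.50177661e-04]), 'tool_pos': array([217.57437154, 477.35712523, 226.05504342]), 'tcp_rot': array([-3.14010791e+00, -1.96360878e-04,  2.71379929e+00]), 'contact_force': array([ 0.34836943, -0.42096423, -0.19492181]), 'moment': array([ 0.03918903, -0.0014598 ,  0.04548342]), 'finger_force': 0.0, 'grip_width': 91.74140754471144}
side {'mtx': array([[474.01074218,   0.        , 286.01226771],
       [  0.        , 474.01074218, 210.95087123],
       [  0.        ,   0.        ,   1.        ]]), 'k1': -0.00023057504206732606, 'rvec': array([ 1.96619336, -0.82468105,  0.50350006]), 'tvec': array([-364.75588276,  333.02504254,  931.5924725 ])}
top {'mtx': array([[450.36521847,   0.        , 273.79438929],
       [  0.        , 450.36521847, 209.35520534],
       [  0.        ,   0.        ,   1.        ]]), 'k1': 0.03547813379141752, 'rvec': array([ 2.19773006, -2.17690008,  0.10623226]), 'tvec': array([  34.54682139,  598.34885717, 1160.63305827])}
wrist {'mtx': array([[301.40632123,   0.        , 279.99129857],
       [  0.        , 301.40632123, 208.47297395],
       [  0.        ,   0.        ,   1.        ]]), 'k1': -0.04460709092118579, 'rvec': array([-2.44821377, -1.57716072, -0.20732295]), 'tvec': array([-526.22009967,  -32.80494569,  388.72720252])}
```

View pics/side0.png

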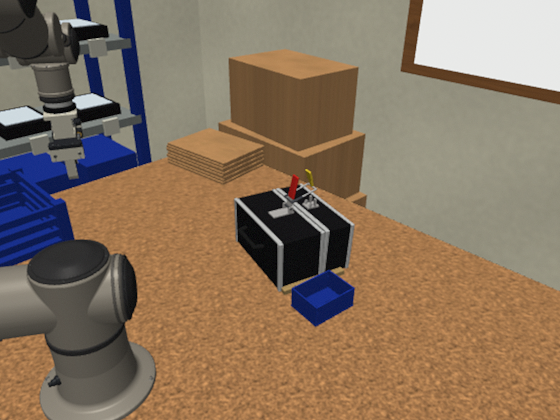

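View pics/top0.png

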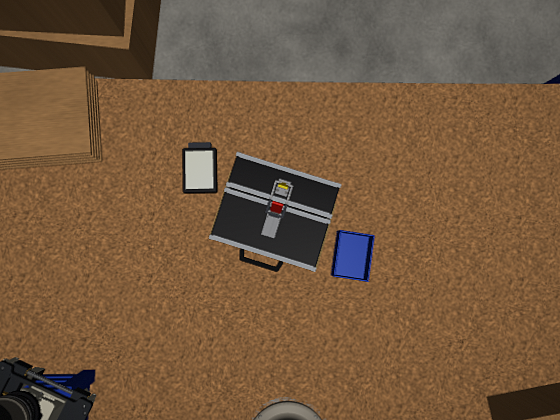

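The side view shows the case with the red lever at about (293,188) and the yellow tab at (310,178). In the top view the case corners are (237,154), (340,186), (315,271) and (210,238), the lamp is at (200,168) and the bin at (353,256).

```bash
cat > h.py <<'E'
import numpy as np,cv2
def ray(p,uv):
    K=p["mtx"];d=((np.array(uv,float)-K[:2,2])/[K[0,0],K[1,1]]);u=d.copy()
    for _ in range(20):u=d/(1+p["k1"]*(u@u))
    R=cv2.Rodrigues(p["rvec"])[0];o=-R.T@p["tvec"]
    v=R.T@np.array([u[0],u[1],1]);return o,v/np.linalg.norm(v)
def onz(p,uv,z):
    o,v=ray(p,uv);return o+v*(z-o[2])/v[2]
def onplane(p,uv,q,n):
    o,v=ray(p,uv);return o+v*((q-o)@n)/(v@n)
def tri(p1,a,p2,b):
    o1,v1=ray(p1,a);o2,v2=ray(p2,b)
    s=np.linalg.lstsq(np.c_[v1,-v2],o2-o1,rcond=None)[0]
    x,y=o1+s[0]*v1,o2+s[1]*v2;return (x+y)/2,np.linalg.norm(x-y)
def proj(p,X):
    X=np.atleast_2d(X);c=X@cv2.Rodrigues(p["rvec"])[0].T+p["tvec"];u=c[:,:2]/c[:,2:]
    u=u*(1+p["k1"]*(u**2).sum(1,keepdims=True));return u@p["mtx"][:2,:2].T+p["mtx"][:2,2]
def blob(img,lo,hi):
    h=cv2.cvtColor(img,cv2.COLOR_RGB2HSV);m=cv2.inRange(h,lo,hi)
    n,l,s,c=cv2.connectedComponentsWithStats(m);
    return [(s[i].tolist(),c[i].round(1).tolist()) for i in np.argsort(-s[1:,4])[:3]+1],l
E
python3 - <<'E'
from h import *
from plant import camera_params
S,T=camera_params("side"),camera_params("top")
s,t=[cv2.imread(f"pics/{n}0.png")[:,:,::-1].copy() for n in("side","top")]
for n,lo,hi in(("yel",(22,120,90),(35,255,255)),("red",(0,150,80),(8,255,255))):
    for im in(s,t):print(n,blob(im,lo,hi)[0])
for uv in((237,154),(340,186),(315,271),(210,238)):print(onz(T,uv,140).round(1))
cv2.imwrite("pics/c.png",np.hstack([cv2.resize(s[160:230,230:330],None,fx=4,fy=6,interpolation=2)[:,:,::-1],cv2.resize(t[170:240,250:310],None,fx=6,fy=6,interpolation=2)[:,:,::-1]]))
E
```

```text
yel [([305, 169, 9, 17, 69], [309.5, 176.8])]
yel [([278, 184, 10, 6, 32], [282.3, 186.2])]
red [([288, 174, 11, 25, 157], [293.1, 186.0])]
red [([271, 201, 12, 12, 102], [276.2, 206.9])]
[720.4 131.2 140. ]
[ 646.  -115.4  140. ]
[444.3 -56.  140. ]
[519.4 191.5 140. ]
```

View pics/c.png

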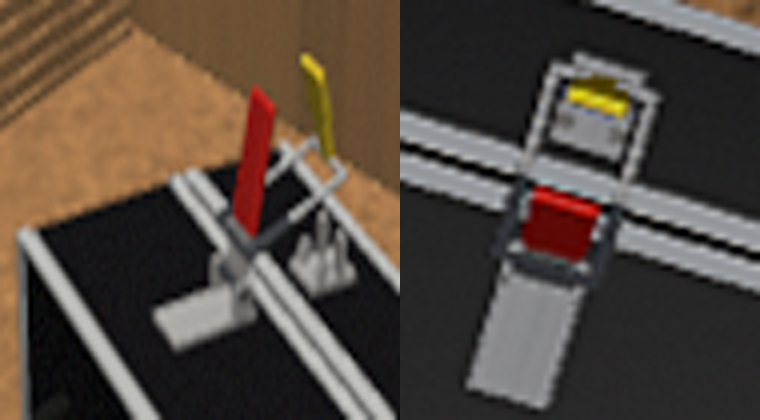

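The crop shows the lever near upright, leaning slightly towards the keeper. The loop runs over the keeper with its bar above it, and the yellow tab stands up and leans back.

Run:
```python
from h import *
from plant import *
S,T,W=[camera_params(n) for n in("side","top","wrist")]
o=np.array([601.5,31.6,0]);y=np.array([.289,.957,0]);x=np.array([.957,-.289,0])
cs=lambda P:np.round([(P-o)@x,(P-o)@y,P[2]-140],1)
def show(n,P):print(n,P[0].round(1),P[1].round(1),cs(P[0]))
show("tab",tri(S,(309.5,176.8),T,(282.3,186.2)))
show("red",tri(S,(293.1,186.0),T,(276.2,206.9)))
# points assumed in y=0 plane from side crop: 4x horizontally, 6x vertically
f=lambda u,v:(230+u/4-.5,160+v/6-.5)
for n,u,v in(("tabtop",310,58),("tabbottom",329,155),("redtopmid",263,95),("redbottom",250,238)):print(n,cs(onplane(S,f(u,v),o,y)))
for n,uv,yy in(("barR",f(342,172),-20),("barL",f(318,140),20)):print(n,cs(onplane(S,uv,o+yy*y,y)))
g=lambda u,v:(250+(u-400)/6-.5,170+v/6-.5)
for n,u,v,z in(("seam fixed edge",455,172,0),("seam2",700,243,0),("keep near",575,140,14),("keep far",590,85,24)):print(n,cs(onz(T,g(u,v),140+z)))
R=cv2.Rodrigues(W["rvec"])[0];print("cam",-R.T@W["tvec"],R[2])
```

```text
tab [633.5  24.6 223. ] 1.4 [32.6  2.5 83. ]
red [588.1  38.2 207.2] 1.4 [-14.8   2.5  67.2]
tabtop [ 23.    0.  107.9]
tabbottom [40.2  0.  57.6]
redtopmid [-11.6   0.   98. ]
redbottom [-19.2   0.   30.8]
barR [ 37.5 -20.   58.9]
barL [44.1 20.  55.1]
seam fixed edge [-0.7 48.4  0. ]
seam2 [  1.3 -52.4   0. ]
keep near [24.   6.8 14. ]
keep far [45.   7.5 24. ]
cam [154.51991744 508.32287302 383.1762618 ] [ 0.23655598 -0.10883206 -0.96550342]
```

Emit:
step_arm(deltas=[20,-20,30,2,90,40,-41,10,2,90,40,-41,10,2,90,40,-41,4,2,90,40,-41,0,0,90,40,-41,0,0,90,40,-41,0,0,90,40,-41,0,0,90,40,-41,0,0,90,40,-41,0,0,90])

```text
time: 1.35
tool_pos: [598.7, 87.2, 280.3]
tcp_rot: [-3.142, -0.001, 2.853]
contact_force: [0.9, 0.4, 0.2]
grip_width: 90.4
finger_force: 0.0
```

Emit:
step_arm(deltas=[40,-41,0,0,90,35,-37,0,0,90,0,0,0,0,90,0,0,0,0,30,0,0,0,0,30,0,0,0,0,30,0,0,0,0,30,0,0,0,0,30,0,0,0,0,30,0,0,0,0,30])

```text
time: 2.6
tool_pos: [672.8, 10.7, 280.7]
tcp_rot: [3.142, 0.0, 2.853]
contact_force: [-0.4, -0.2, 0.4]
grip_width: 30.8
finger_force: 0.0
```

```bash
cat > look.py <<'E'
import sys;from h import *;from plant import *
import pickle
n,box,f=sys.argv[1],[int(a) for a in sys.argv[2].split(",")],int(sys.argv[3])
ob=get_obs();W=camera_params(n);im=capture(n);k=sys.argv[4]
pickle.dump((W,im),open(k+".pkl","wb"))
a,b,c,d=box;cv2.imwrite(f"pics/{k}.png",cv2.resize(im[c:d,a:b,::-1],None,fx=f,fy=f,interpolation=2))
print(ob["time"],ob["tool_pos"].round(1),ob["tcp_rot"].round(3),ob["contact_force"].round(2),ob["grip_width"])
E
python3 look.py wrist 0,560,0,420 1 w1
```

```text
2.6 [672.8  10.7 280.7] [3.142 0.    2.853] [-0.44 -0.19  0.4 ] 30.83011027219329
```

View pics/w1.png

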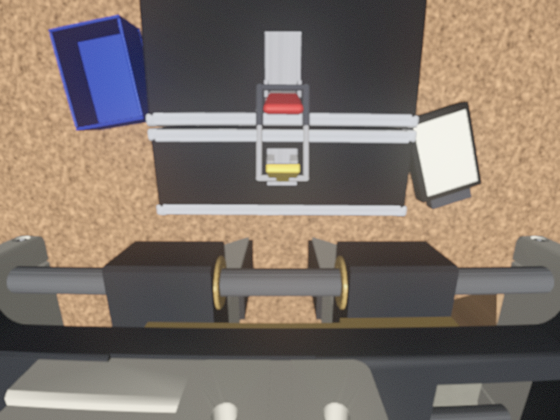

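The view is aligned with the case. The strips are at rows 119 and 134, the far edge at 210, the red handle top at (283,103), the yellow tab at (283,170) and the bar near row 180. The keeper is just above the tab at about (283,156).

Run:
```python
from h import *;import pickle
W,im=pickle.load(open("w1.pkl","rb"))
g=cv2.cvtColor(im,cv2.COLOR_RGB2GRAY).astype(float)
o=np.array([601.5,31.6,0]);y=np.array([.289,.957,0]);x=np.array([.957,-.289,0])
cs=lambda P:np.round([(P-o)@x,(P-o)@y,P[2]-140],1)
for u in(180,230,330,380):
    p=g[100:220,u-3:u+4].mean(1);d=np.diff(p);i=np.where(abs(d)>18)[0]
    print(u,[(int(k)+100.5,int(d[k]),float(cs(onz(W,(u,k+100.5),140))[0])) for k in i])
for r in(150,190):
    p=g[r-3:r+4].mean(0);d=np.diff(p);i=[k for k in range(140,430) if abs(d[k])>18]
    print(r,[(k+.5,int(d[k]),cs(onz(W,(k+.5,r),140)).tolist()) for k in i])
cv2.imwrite("pics/w1c.png",cv2.resize(im[20:220,230:335,::-1],(525,600)[:2] if 0 else None,fx=5,fy=3,interpolation=2))
cv2.imwrite("pics/w1c.png",cv2.resize(im[80:195,235:330,::-1],None,fx=5,fy=5,interpolation=2))
```

```text
180 [(111.5, 51, -10.2), (112.5, 52, -9.2), (113.5, 22, -8.3), (123.5, -25, 0.9), (124.5, -55, 1.8), (125.5, -57, 2.8), (127.5, 45, 4.6), (128.5, 62, 5.6), (129.5, 34, 6.5), (140.5, -37, 16.9), (141.5, -55, 17.8), (142.5, -32, 18.8), (202.5, 23, 78.9), (203.5, 66, 80.0), (204.5, 47, 81.1), (213.5, -24, 90.6)]
230 [(110.5, 18, -11.0), (111.5, 50, -10.1), (112.5, 45, -9.2), (113.5, 21, -8.3), (123.5, -29, 0.9), (124.5, -52, 1.8), (125.5, -50, 2.7), (127.5, 56, 4.6), (128.5, 56, 5.5), (129.5, 25, 6.5), (140.5, -40, 16.8), (141.5, -56, 17.8), (142.5, -28, 18.7), (203.5, 66, 79.7), (204.5, 51, 80.7), (213.5, -18, 90.3), (214.5, -20, 91.4)]
330 [(111.5, 37, -10.7), (112.5, 56, -9.8), (113.5, 33, -8.9), (124.5, -37, 1.2), (125.5, -58, 2.1), (126.5, -37, 3.0), (128.5, 60, 4.9), (129.5, 54, 5.8), (130.5, 20, 6.8), (140.5, -24, 16.2), (141.5, -49, 17.1), (142.5, -48, 18.1), (203.5, 36, 79.0), (204.5, 59, 80.1), (205.5, 36, 81.1), (214.5, -24, 90.7)]
380 [(112.5, 42, -10.5), (113.5, 56, -9.6), (114.5, 32, -8.6), (124.5, -25, 0.6), (125.5, -50, 1.5), (126.5, -56, 2.4), (128.5, 41, 4.3), (129.5, 
[... 608 characters left out ...]
298.5, -19, [25.5, 20.2, 0.0]), (301.5, 31, [25.5, 23.1, 0.0]), (302.5, 51, [25.5, 24.1, 0.0]), (303.5, 29, [25.5, 25.1, 0.0]), (307.5, -31, [25.5, 29.0, 0.0]), (308.5, -50, [25.4, 30.0, 0.0]), (309.5, -32, [25.4, 30.9, 0.0]), (416.5, 50, [24.3, 136.3, 0.0]), (417.5, 54, [24.2, 137.3, 0.0]), (418.5, 28, [24.2, 138.3, 0.0])]
190 [(156.5, -34, [66.0, -122.8, 0.0]), (157.5, -36, [66.0, -121.7, 0.0]), (404.5, 18, [64.4, 128.7, 0.0]), (405.5, 42, [64.4, 129.8, 0.0]), (406.5, 31, [64.4, 130.8, 0.0]), (412.5, -28, [64.3, 137.0, 0.0]), (413.5, -35, [64.3, 138.0, 0.0]), (414.5, -20, [64.3, 139.0, 0.0]), (424.5, 38, [64.2, 149.4, 0.0]), (425.5, 59, [64.2, 150.4, 0.0]), (426.5, 39, [64.2, 151.5, 0.0])]
```

View pics/w1c.png

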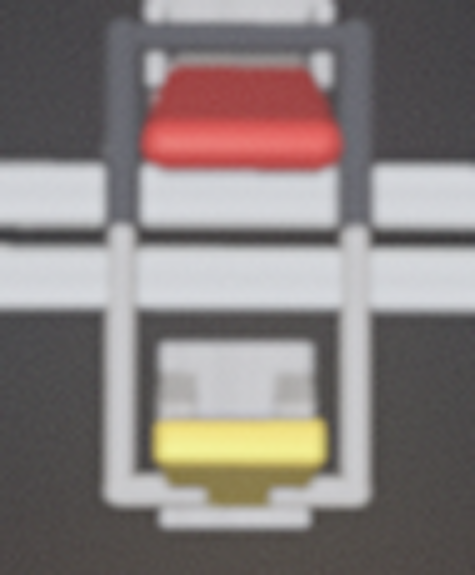

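Run:
```python
from h import *;import pickle
W,im=pickle.load(open("w1.pkl","rb"))
o=np.array([602.9,31.2,0]);y=np.array([.289,.957,0]);x=np.array([.957,-.289,0])
cs=lambda P:np.round([(P-o)@x,(P-o)@y,P[2]-140],1)
R=cv2.Rodrigues(W["rvec"])[0];print("cam",cs(-R.T@W["tvec"]),"axes case",(R@np.c_[x,y,[0,0,1]]).round(3).tolist())
t=np.array([672.8,10.7,280.7]);ty=np.array([np.sin(2.853),-np.cos(2.853),0]);print("tcp",cs(t),proj(W,[t,t+15.4*ty,t-15.4*ty]).round(1))
f=lambda u,v:(235+u/5-.4,80+v/5-.4)
for n,u,v,z in(("lipbase",236,340,0),("lipbase2",236,340,14.5),("lip mid",236,375,14.5),("wall near",236,508,24),("wall far",236,528,24),("bar far",320,503,57),("bar near",320,475,57),("redtop",240,168,98),("redtopback",240,120,98),("lever cross",240,35,30),("base plate end",240,0,10)):print(n,cs(onz(W,f(u,v),140+z)))
g=cv2.cvtColor(im,cv2.COLOR_RGB2GRAY)
print(g[143:172,276:288].mean(1).astype(int).tolist());print(g[143:172,268:272].mean(1).astype(int).tolist());print(g[172:190,282].tolist(),g[172:190,292].tolist())
print(g[236:246,225:262].astype(int)[5].tolist(),g[241,300:330].tolist())
```

```text
cam [  2.8   1.9 297.8] axes case [[-0.006, 1.0, 0.0], [0.965, 0.006, 0.261], [0.26, 0.002, -0.965]]
tcp [ 72.8   0.6 140.7] [[276.7 255.7]
 [304.  255.8]
 [249.4 255.7]]
lipbase [21.9  3.9  0. ]
lipbase2 [21.   3.8 14.5]
lip mid [27.4  3.9 14.5]
wall near [50.7  4.  24. ]
wall far [54.5  4.  24. ]
bar far [44.  17.3 57. ]
bar near [39.5 17.2 57. ]
redtop [-5.9  3.6 98. ]
redtopback [-11.8   3.6  98. ]
lever cross [-30.3   4.   30. ]
base plate end [-38.7   4.1  10. ]
[83, 79, 79, 79, 102, 154, 191, 202, 202, 201, 201, 201, 201, 201, 201, 201, 201, 201, 201, 195, 185, 196, 212, 221, 224, 227, 229, 227, 212]
[81, 78, 79, 79, 101, 152, 189, 199, 200, 200, 195, 184, 174, 171, 171, 171, 174, 183, 194, 193, 185, 197, 213, 221, 224, 227, 230, 228, 210]
[181, 142, 123, 124, 122, 123, 122, 121, 131, 165, 195, 205, 193, 149, 95, 78, 77, 78] [185, 145, 125, 122, 125, 155, 191, 199, 190, 191, 199, 204, 194, 149, 93, 75, 79, 80]
[147, 139, 140, 154, 167, 170, 167, 159, 150, 144, 142, 140, 135, 135, 132, 132, 132, 134, 133, 133, 134, 133, 122, 100, 77, 66, 70, 103, 144, 169, 173, 170, 169, 168, 169, 171, 172] [178, 180, 179, 175, 171, 169, 161, 138, 101, 73, 70, 81, 105, 122, 132, 136, 134, 133, 134, 134, 134, 134, 134, 136, 140, 145, 150, 153, 152, 156]
```

Emit:
step_arm(deltas=[-20,7,0,0,0,-20,7,0,0,0,-20.6,6,0,0,0,0,0,0,0,0,0,0,-10,0,0,0,0,-10,0,0,0,0,-10,0,0,0,0,-10,0,0,0,0,-10,0,0,0,0,0,0,0])

```text
time: 3.9
tool_pos: [611.8, 30.7, 229.6]
tcp_rot: [-3.141, -0.002, 2.853]
contact_force: [-0.7, -0.4, -0.2]
grip_width: 0.4
finger_force: 0.0
```

```bash
python3 look.py wrist 210,350,60,220 4 w2
```

```text
3.9 [611.8  30.7 229.6] [-3.141e+00 -2.000e-03  2.853e+00] [-0.69 -0.4  -0.16] 0.3788023054829801
```

View pics/w2.png

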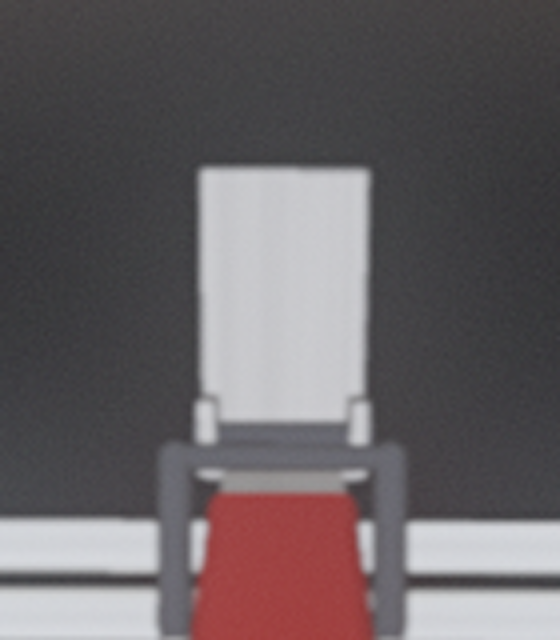

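The wrist view shows the red handle centred and upright ahead of the fingers, with no contact yet. Next I nudge the lever back.

Emit:
step_arm(deltas=[-3.6,1.1,0,0,0,-3.6,1.1,0,0,0,-3.6,1.1,0,0,0,-3.6,1.1,0,0,0,-3.6,1.1,0,0,0,0,0,0,0,0,0,0,0,0,0,0,0,0,0,0,0,0,0,0,0,0,0,0,0,0])

```text
time: 5.2
tool_pos: [594.2, 36.2, 230.7]
tcp_rot: [3.142, -0.0, 2.853]
contact_force: [0.1, -0.8, 0.3]
grip_width: -0.2
finger_force: 0.0
```

```bash
cat > st.py <<'E'
from h import *;from plant import *
S,T=camera_params("side"),camera_params("top");s,t=capture("side"),capture("top")
o=np.array([602.9,31.2,0])+2.2*np.array([.289,.957,0]);y=np.array([.289,.957,0]);x=np.array([.957,-.289,0])
cs=lambda P:np.round([(P-o)@x,(P-o)@y,P[2]-140],1)
for n,lo,hi in(("yel",(22,120,90),(35,255,255)),("red",(0,150,80),(8,255,255))):
    a,b=[blob(i,lo,hi)[0] for i in(s,t)]
    if not a or not b: print(n,a,b);continue
    P,e=tri(S,a[0][1],T,b[0][1]);c=cs(P);print(n,a[0],b[0],c,e.round(1),"y0side",cs(onplane(S,a[0][1],o,y)))
    if n=="red":print("L~",np.pi-np.arctan2(c[2]-14,c[0]+30)+3.5/56)
ob=get_obs();p=ob["tool_pos"];print(ob["time"],p.round(1),"case",cs(p),"F",ob["contact_force"].round(1),ob["grip_width"])
import pickle;pickle.dump((S,s,T,t),open("st.pkl","wb"))
E
python3 st.py
```

```text
yel ([303, 170, 8, 13, 40], [306.3, 175.9]) ([274, 216, 1, 1, 1], [274.0, 216.0]) [-17.2 -14.5 101.9] 50.2 y0side [21.8 -0.  87.8]
red [([286, 174, 7, 25, 141], [289.4, 186.5])] []
5.3 [594.2  36.2 230.7] case [-9.7  0.1 90.7] F [-0.9 -0.4  0. ] 0.3046403729222895
```

Emit:
step_arm(deltas=[2.9,-0.9,0,0,0,0,0,30,0,0,0,0,30,0,34,15,-4.5,0,0,34,15,-4.5,0,0,34,14,-4.2,0,0,34,0,0,0,0,34,0,0,0,0,34,0,0,0,0,34,0,0,0,0,34])

```text
time: 6.55
tool_pos: [640.8, 22.3, 291.0]
tcp_rot: [3.141, 0.0, 2.854]
contact_force: [-0.3, 0.1, 0.8]
grip_width: 34.2
finger_force: 0.0
```

```bash
python3 st.py
python3 - <<'E'
from h import *;import pickle
S,s,T,t=pickle.load(open("st.pkl","rb"))
cv2.imwrite("pics/s3.png",cv2.resize(s[150:230,250:350,::-1],None,fx=7,fy=7,interpolation=2))
E
```

```text
yel ([299, 167, 11, 16, 54], [304.8, 173.7]) ([275, 188, 12, 9, 70], [280.5, 192.0]) [16.2  0.2 95.2] 1.3 y0side [16.9  0.  95.2]
red ([286, 174, 7, 25, 140], [289.4, 186.4]) ([270, 208, 12, 6, 36], [275.2, 210.4]) [-25.5   0.7  68.1] 3.9 y0side [-28.2  -0.   68.9]
L~ 1.7162845833135658
6.65 [640.9  22.2 291. ] case [ 39.    0.2 151. ] F [-0.4  0.7 -0. ] 34.103242469386245
```

View pics/s3.png

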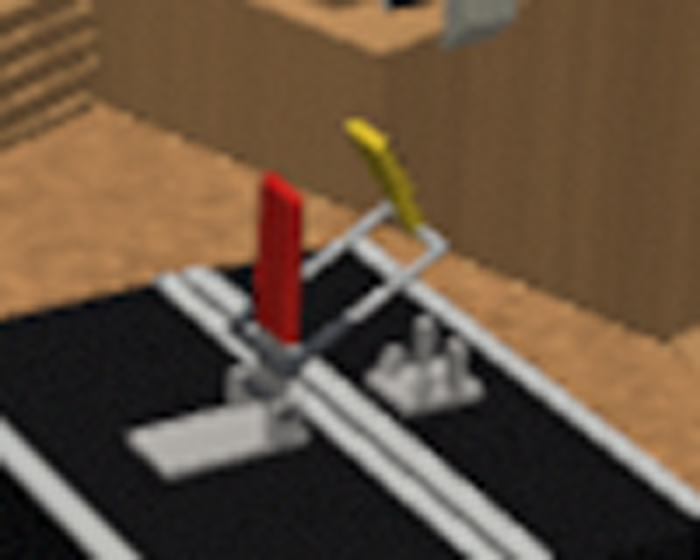

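The side view shows the lever upright, with the loop raised about 27° and the bar short of the keeper's three posts. Next, the open fingers straddle the tab and press the bar ends down.

Emit:
step_arm(deltas=[0,0,-20,0,34,0,0,-20,0,34,0,0,-20,0,34,0,0,-10,0,34,0,0,-8,0,34,1,-0.3,-7,0,34,1,-0.3,-7,0,34,1,-0.3,-7,0,34,0,0,-7,0,34,0,0,0,0,34])

```text
time: 7.9
tool_pos: [643.7, 21.2, 183.9]
tcp_rot: [-3.141, -0.001, 2.853]
contact_force: [0.8, 0.2, 0.3]
grip_width: 34.0
finger_force: 0.0
```

```bash
python3 st.py
python3 - <<'E'
from h import *;import pickle
S,s,T,t=pickle.load(open("st.pkl","rb"))
cv2.imwrite("pics/s4.png",cv2.resize(s[150:230,250:350,::-1],None,fx=7,fy=7,interpolation=2))
E
```

```text
yel [([309, 175, 4, 17, 46], [310.5, 182.0])] []
red ([286, 174, 8, 25, 141], [289.6, 186.1]) ([270, 208, 12, 5, 36], [275.2, 210.2]) [-25.1   0.7  68.8] 3.7 y0side [-27.6  -0.   69.6]
L~ 1.7224752211669465
8.0 [644.1  21.2 184.8] case [42.3  0.2 44.8] F [0.9 0.1 0. ] 34.267167445530454
```

View pics/s4.png

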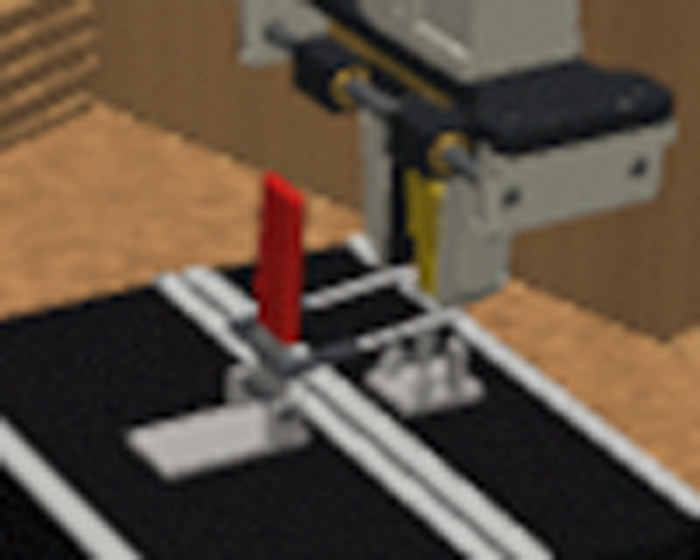

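The fingers straddle the tab, the loop is about level above the keeper, and the lever has not moved. I keep lowering slowly.

Emit:
step_arm(deltas=[0,0,-4,0,34,0,0,-4,0,34,0,0,-4,0,34,0,0,-2,0,34,0,0,-1,0,34,0,0,-1,0,34,0,0,-1,0,34,0,0,-1,0,34,0,0,-1,0,34,0,0,0,0,34])

```text
time: 9.25
tool_pos: [644.0, 21.2, 165.6]
tcp_rot: [3.142, -0.0, 2.853]
contact_force: [-0.1, 0.2, -0.3]
grip_width: 33.9
finger_force: 0.0
```

```bash
python3 st.py
```

```text
yel [([310, 183, 3, 15, 30], [310.8, 189.9])] []
red ([287, 174, 8, 25, 149], [290.6, 186.3]) ([270, 206, 12, 6, 32], [275.5, 208.2]) [-20.9   1.7  66.9] 4.7 y0side [-24.6   0.   68.3]
L~ 1.80365169529022
9.35 [644.   21.2 165.7] case [42.2  0.1 25.7] F [-0.4  0.4 -0.3] 33.937528993088655
```

Emit:
step_arm(deltas=[0,0,-1,0,34,0,0,-1,0,34,0,0,-1,0,34,0,0,-1,0,34,0,0,-1,0,34,0,0,0,0,34,0,0,0,0,34,0,0,0,0,34,0,0,0,0,34,0,0,0,0,34])

```text
time: 10.6
tool_pos: [644.1, 21.2, 160.8]
tcp_rot: [3.141, 0.0, 2.853]
contact_force: [0.0, -0.3, 0.1]
grip_width: 33.9
finger_force: 0.0
```

```bash
python3 st.py;python3 - <<'E'
from h import *;import pickle
S,s,T,t=pickle.load(open("st.pkl","rb"))
cv2.imwrite("pics/s5.png",cv2.resize(s[160:225,265:345,::-1],None,fx=9,fy=9,interpolation=2))
E
```

```text
yel [([310, 187, 3, 13, 20], [310.8, 193.4])] []
red ([288, 174, 10, 25, 156], [292.2, 186.1]) ([271, 203, 12, 11, 85], [275.9, 208.1]) [-19.    0.1  67.6] 1.4 y0side [-19.9  -0.   67.8]
L~ 1.835709765676064
10.7 [644.1  21.2 160.7] case [42.3  0.1 20.7] F [ 0.7  1.2 -0.3] 33.82421180707925
```

View pics/s5.png

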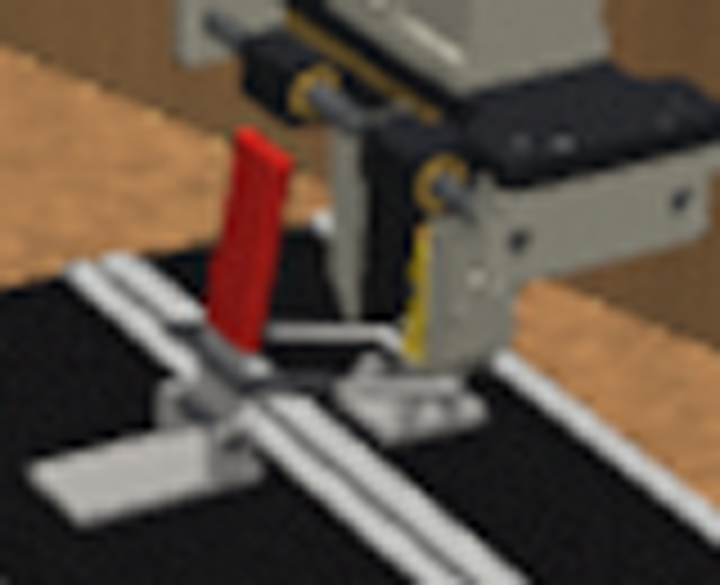

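The lever crept open to about 1.75 as the bar came down, and the bar hides the keeper. I lift clear and look from above.

Emit:
step_arm(deltas=[0,0,25,0,34,0,0,30,0,34,0,0,30,0,34,10,-3,10,0,34,10,-3,0,0,34,0,0,0,0,34,0,0,0,0,34,0,0,0,0,34,0,0,0,0,34,0,0,0,0,34])

```text
time: 11.95
tool_pos: [664.0, 15.3, 255.8]
tcp_rot: [3.141, 0.0, 2.853]
contact_force: [0.1, 0.0, 0.3]
grip_width: 34.4
finger_force: 0.0
```

```bash
python3 st.py; python3 look.py wrist 235,330,100,210 5 w6
```

```text
yel ([310, 181, 9, 19, 94], [313.7, 189.4]) ([280, 178, 10, 10, 56], [284.2, 181.8]) [47.  -0.2 42.6] 0.2 y0side [47.  -0.  42.5]
red ([288, 174, 10, 25, 153], [292.2, 186.2]) ([271, 203, 12, 11, 86], [275.8, 208.0]) [-18.8   0.4  67.2] 1.4 y0side [-19.8   0.   67.5]
L~ 1.840792553230099
12.05 [664.1  15.3 255.8] case [ 63.1   0.2 115.8] F [ 0.  -1.2  0.5] 34.14197754457202
12.05 [664.1  15.3 255.8] [3.141 0.    2.853] [ 0.01 -1.23  0.51] 34.14197754457202
```

View pics/w6.png

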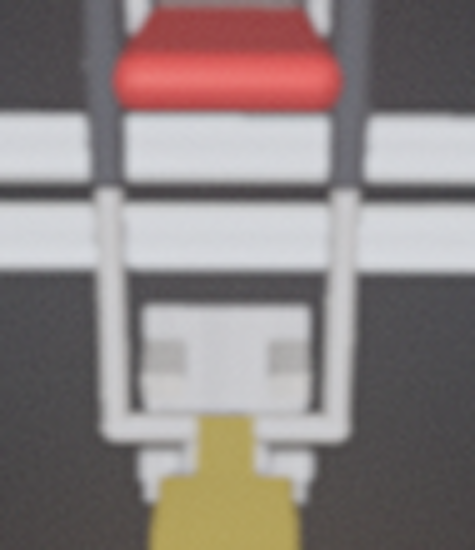

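The bar (crop rows 414–440) lies between the lip (340–372) and the back wall (448–500), just in the mouth. The tab now leans towards the camera's lower edge.

Run:
```python
from h import *;import pickle
W,im=pickle.load(open("w6.pkl","rb"))
o=np.array([602.9,31.2,0])+2.2*np.array([.289,.957,0]);y=np.array([.289,.957,0]);x=np.array([.957,-.289,0])
cs=lambda P:np.round([(P-o)@x,(P-o)@y,P[2]-140],1)
f=lambda u,v:(235+u/5-.4,100+v/5-.4)
for n,u,v,zs in(("seam",40,186,(0,)),("plate near",225,305,(0,2,4)),("lip a",165,340,(4,14.5)),("lip b",165,372,(4,14.5)),("bar near",160,414,(15,18,21)),("bar far",160,440,(15,18,21)),("wall near",155,449,(24,4)),("wall far",155,500,(24,0,4)),("plate far",300,478,(0,4,24))):
  print(n,[cs(onz(W,f(u,v),140+z))[[0,2]].tolist() for z in zs])
R=cv2.Rodrigues(W["rvec"])[0];print("cam",cs(-R.T@W["tvec"]))
```

```text
seam [[1.4, 0.0]]
plate near [[22.2, 0.0], [22.0, 2.0], [21.7, 4.0]]
lip a [[28.0, 4.0], [26.7, 14.5]]
lip b [[33.8, 4.0], [32.2, 14.5]]
bar near [[39.4, 15.0], [38.9, 18.0], [38.3, 21.0]]
bar far [[44.0, 15.0], [43.4, 18.0], [42.8, 21.0]]
wall near [[43.8, 24.0], [47.8, 4.0]]
wall far [[52.6, 24.0], [58.3, 0.0], [57.4, 4.0]]
plate far [[54.0, 0.0], [53.1, 4.0], [48.6, 24.0]]
cam [ -6.9   1.6 272.8]
```

Emit:
step_arm(deltas=[-14.5,4.4,0,0,34,0,0,-30,0,34,0,0,-30,0,34,0,0,-20,0,34,0,0,-10,0,34,0,0,-4,0,34,0,0,-2,0,34,0,0,-2,0,34,0,0,-2,0,34,0,0,0,0,34])

```text
time: 13.35
tool_pos: [649.6, 19.6, 155.7]
tcp_rot: [3.142, -0.0, 2.853]
contact_force: [-0.5, -0.2, 0.3]
grip_width: 33.8
finger_force: 0.0
```

```bash
python3 st.py
```

```text
yel ([310, 186, 4, 15, 44], [311.9, 194.2]) ([302, 197, 1, 1, 1], [302.0, 197.0]) [ 18.8 -45.9  57.1] 11.9 y0side [42.1 -0.  29.3]
red ([288, 174, 11, 25, 155], [293.1, 185.9]) ([271, 201, 13, 12, 102], [276.3, 206.9]) [-16.2   0.1  67.6] 1.5 y0side [-17.2  -0.   67.8]
L~ 1.8852862685470857
13.45 [649.6  19.6 155.9] case [48.1  0.2 15.9] F [-1.   1.5  0.3] 33.66497903052818
```

Emit:
step_arm(deltas=[0,0,-1,0,34,0,0,-1,0,34,0,0,-1,0,34,0,0,-1,0,34,0,0,-1,0,34,0,0,-0.5,0,34,0,0,-0.5,0,34,0,0,0,0,34,0,0,0,0,34,0,0,0,0,34])

```text
time: 14.7
tool_pos: [649.6, 19.6, 149.8]
tcp_rot: [3.141, 0.0, 2.853]
contact_force: [-0.1, 0.1, 0.8]
grip_width: 34.3
finger_force: 0.0
```

```bash
python3 st.py
```

```text
yel [([310, 188, 5, 16, 39], [312.0, 196.4]), ([300, 175, 1, 1, 1], [300.0, 175.0])] []
red ([289, 174, 13, 26, 166], [294.7, 186.3]) ([271, 198, 13, 15, 133], [276.9, 204.7]) [-11.1   0.4  65.1] 1.8 y0side [-12.3  -0.   65.5]
L~ 1.9875557494735627
14.8 [649.6  19.6 149.8] case [48.   0.2  9.8] F [ 0.3 -0.9  0.3] 33.94640768405848
```

Emit:
step_arm(deltas=[0,0,-0.4,0,34,0,0,-0.4,0,34,0,0,0,0,34,0,0,0,0,34,0,0,0,0,34,0,0,0,0,34,0,0,0,0,34,0,0,0,0,34,0,0,0,0,34,0,0,0,0,34])

```text
time: 16.05
tool_pos: [649.6, 19.6, 149.0]
tcp_rot: [3.141, 0.0, 2.853]
contact_force: [0.6, 0.4, 0.0]
grip_width: 34.2
finger_force: 0.1
```

```bash
python3 st.py
```

```text
yel [([310, 188, 4, 16, 38], [311.9, 196.6]), ([299, 175, 1, 1, 1], [299.0, 175.0])] []
red ([289, 174, 13, 26, 168], [294.7, 186.3]) ([271, 198, 13, 15, 133], [276.9, 204.7]) [-11.1   0.4  65.1] 1.8 y0side [-12.3  -0.   65.5]
L~ 1.9875557494735627
16.15 [649.6  19.6 148.9] case [48.   0.2  8.9] F [ 0.1 -0.2  0.4] 34.01102250308317
```

Emit:
step_arm(deltas=[0,0,6,0,34,0,0,6,0,34,4.3,-1.3,5,0,34,4.3,-1.3,0,0,34,0,0,0,0,34,0,0,0,0,34,0,0,0,0,34,0,0,0,0,34,0,0,0,0,34,0,0,0,0,34])

```text
time: 17.4
tool_pos: [658.2, 17.0, 166.0]
tcp_rot: [3.142, 0.0, 2.853]
contact_force: [1.1, 0.4, 0.4]
grip_width: 33.9
finger_force: 0.0
```

```bash
python3 st.py; python3 look.py wrist 200,360,100,270 1 w7
python3 - <<'E'
from h import *;import pickle
W,im=pickle.load(open("w7.pkl","rb"));S,s,_,_=pickle.load(open("st.pkl","rb"))
a=cv2.resize(im[100:275,205:355,::-1],None,fx=3,fy=3,interpolation=2);b=cv2.resize(s[160:225,290:335,::-1],None,fx=8,fy=8,interpolation=2)[:525]
cv2.imwrite("pics/m7.png",np.hstack([a[:520],b[:520]]))
E
```

```text
yel [([310, 185, 7, 19, 75], [313.5, 193.9])] []
red ([289, 174, 13, 26, 166], [294.7, 186.3]) ([271, 198, 13, 15, 133], [276.9, 204.7]) [-11.1   0.4  65.1] 1.8 y0side [-12.3  -0.   65.5]
L~ 1.9875557494735627
17.5 [658.2  17.  166. ] case [57.   0.2 26. ] F [-0.7  0.3  0.5] 33.6500182775791
17.5 [658.2  17.  166. ] [3.141 0.    2.853] [-0.73  0.28  0.45] 33.6500182775791
```

View pics/m7.png

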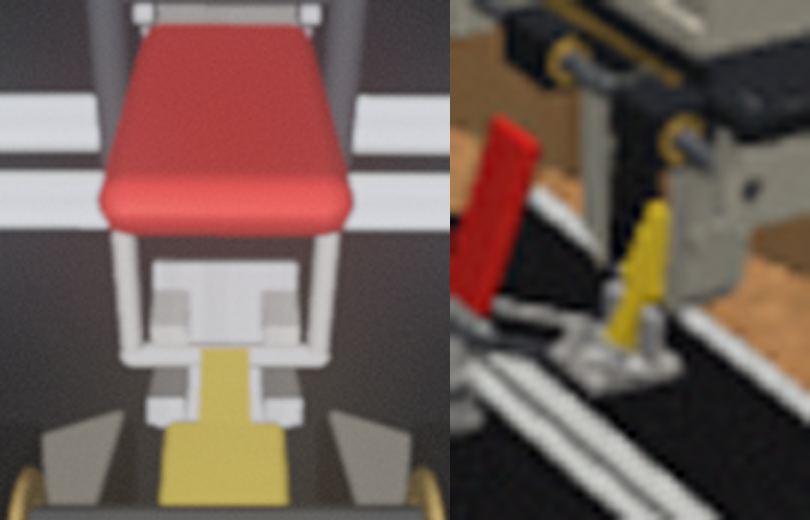

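The wrist half shows the bar (crop rows 345–366) lying in the channel in front of the back wall, with the tab centred between the open fingers. The side half agrees. I pinch the tab.

Emit:
step_arm(deltas=[0,0,0,0,22,0,0,0,0,18,0,0,0,0,18,0,0,0,0,18,0,0,0,0,18,0,0,0,0,18,0,0,0,0,18,0,0,0,0,18,0,0,0,0,18,0,0,0,0,18])

```text
time: 18.8
tool_pos: [658.2, 16.9, 166.0]
tcp_rot: [-3.142, 0.0, 2.853]
contact_force: [0.2, -1.6, -0.6]
grip_width: 21.4
finger_force: 30.0
```

```bash
cat > bar.py <<'E'
from h import *;from plant import *
o=np.array([602.9,31.2,0])+2.2*np.array([.289,.957,0]);y=np.array([.289,.957,0]);x=np.array([.957,-.289,0])
cs=lambda P:np.round([(P-o)@x,(P-o)@y,P[2]-140],1)
W=camera_params("wrist");im=capture("wrist");g=cv2.cvtColor(im,cv2.COLOR_RGB2GRAY).astype(int)
import pickle;pickle.dump((W,im),open("w8.pkl","rb".replace("r","w")))
P=o+[0,0,146.5]
for yy in(-16.5,16.5):
  q=[]
  for xx in np.arange(18,54,1.):
    u,v=proj(W,P+xx*x+(yy+1.8)*y)[0];q.append(int(cv2.getRectSubPix(g.astype(np.float32),(3,1),(float(u),float(v)))[0].mean()))
  print(yy,"x18..",q)
ob=get_obs();print(ob["time"],cs(ob["tool_pos"]),ob["contact_force"].round(1),ob["grip_width"],ob["finger_force"])
E
python3 bar.py;python3 st.py
```

```text
-16.5 x18.. [74, 75, 76, 76, 77, 79, 79, 82, 85, 84, 86, 87, 89, 91, 95, 98, 104, 110, 110, 110, 142, 180, 198, 201, 197, 154, 74, 65, 67, 70, 71, 75, 95, 117, 119, 114]
16.5 x18.. [79, 82, 84, 85, 89, 90, 91, 93, 93, 96, 97, 102, 106, 106, 107, 109, 110, 115, 117, 123, 150, 182, 198, 201, 196, 143, 71, 67, 69, 69, 71, 75, 91, 106, 109, 116]
18.85 [57.1  0.2 25.9] [-1.3 -1.1 -0.8] 21.546300346852554 29.999932944774628
yel [([310, 185, 6, 19, 63], [313.0, 194.4])] []
red ([289, 174, 13, 26, 168], [294.7, 186.3]) ([271, 198, 13, 15, 133], [276.9, 204.7]) [-11.1   0.4  65.1] 1.8 y0side [-12.3  -0.   65.5]
L~ 1.9875557494735627
18.95 [658.2  17.  166. ] case [57.1  0.2 26. ] F [-0.7 -1.3 -0.7] 21.486715490708907
```

Emit:
step_arm(deltas=[0,0,-0.5,0,18,0,0,-0.5,0,18,-1,0.3,0,0,18,-1,0.3,0,0,18,-0.9,0.3,0,0,18,0,0,0,0,18,0,0,0,0,18,0,0,0,0,18,0,0,0,0,18,0,0,0,0,18])

```text
time: 20.2
tool_pos: [656.8, 17.4, 166.0]
tcp_rot: [3.141, 0.004, 2.853]
contact_force: [4.6, -4.0, 4.3]
grip_width: 21.7
finger_force: 30.0
```

```bash
python3 bar.py;python3 st.py
```

```text
-16.5 x18.. [83, 82, 82, 83, 83, 85, 87, 90, 92, 92, 94, 94, 96, 98, 101, 104, 108, 114, 125, 164, 191, 200, 201, 184, 118, 68, 66, 68, 69, 70, 72, 77, 89, 107, 118, 128]
16.5 x18.. [91, 89, 95, 94, 93, 95, 96, 100, 100, 104, 108, 107, 107, 108, 110, 115, 122, 130, 132, 166, 193, 201, 201, 182, 106, 68, 69, 70, 70, 71, 72, 75, 87, 105, 124, 132]
20.25 [55.5  0.2 25.9] [ 4.3 -2.4  4.9] 21.646108539646438 30.00082165002823
yel [([309, 185, 7, 18, 58], [312.4, 194.4]), ([305, 170, 1, 1, 1], [305.0, 170.0])] []
red ([288, 174, 12, 25, 163], [293.6, 186.1]) ([271, 200, 13, 13, 116], [276.4, 206.1]) [-14.4   0.4  66.4] 1.7 y0side [-15.7  -0.   66.8]
L~ 1.9226508118261667
20.35 [656.8  17.5 165.9] case [55.5  0.2 25.9] F [ 4.1 -2.2  4.6] 21.360283066095676
```

Emit:
step_arm(deltas=[0,0,0.4,0,18,-0.8,0.25,0,0,18,-0.8,0.25,0,0,18,-0.8,0.25,0,0,18,-0.8,0.25,0,0,18,0,0,0,0,18,0,0,0,0,18,0,0,0,0,18,0,0,0,0,18,0,0,0,0,18])

```text
time: 21.6
tool_pos: [653.9, 18.3, 166.2]
tcp_rot: [3.141, 0.005, 2.853]
contact_force: [5.7, -3.9, 3.5]
grip_width: 21.9
finger_force: 30.0
```

```bash
python3 bar.py;python3 st.py
```

```text
-16.5 x18.. [83, 83, 85, 85, 89, 90, 90, 90, 92, 93, 94, 97, 99, 104, 108, 118, 155, 188, 200, 201, 187, 121, 67, 67, 66, 67, 66, 66, 67, 69, 75, 102, 127, 130, 129, 127]
16.5 x18.. [93, 93, 93, 95, 98, 97, 102, 105, 105, 105, 106, 108, 113, 119, 126, 130, 161, 191, 200, 200, 184, 114, 68, 68, 69, 69, 68, 69, 68, 69, 82, 116, 131, 128, 126, 121]
21.65 [52.5  0.2 26.2] [ 6.2 -3.9  4.1] 21.291372383042873 30.000584721565247
yel [([308, 186, 7, 17, 57], [311.3, 195.4])] []
red ([287, 174, 9, 25, 148], [290.9, 186.1]) ([270, 205, 12, 6, 35], [276.1, 207.6]) [-19.8   1.1  67.5] 5.8 y0side [-23.7  -0.   68.7]
L~ 1.8216896091313883
21.75 [653.9  18.3 166.2] case [52.5  0.2 26.2] F [ 7.  -3.7  4. ] 21.885950937020844
```

Emit:
step_arm(deltas=[-0.7,0.2,0,0,18,-0.7,0.2,0,0,18,0,0,0,0,18,0,0,0,0,18,0,0,0,0,18,0,0,0,0,18,0,0,0,0,18,0,0,0,0,18,0,0,0,0,18,0,0,0,0,18])

```text
time: 23.0
tool_pos: [653.2, 18.5, 166.4]
tcp_rot: [3.141, 0.007, 2.853]
contact_force: [8.0, -3.9, 3.2]
grip_width: 21.7
finger_force: 30.0
```

```bash
python3 bar.py;python3 st.py
```

```text
-16.5 x18.. [83, 84, 84, 86, 89, 89, 90, 91, 91, 93, 96, 97, 103, 106, 108, 133, 175, 197, 201, 199, 156, 72, 66, 65, 67, 66, 65, 67, 67, 71, 91, 122, 129, 129, 128, 126]
16.5 x18.. [92, 92, 94, 96, 97, 100, 104, 104, 103, 105, 107, 111, 113, 116, 123, 141, 178, 197, 201, 196, 149, 78, 67, 69, 69, 69, 68, 68, 70, 74, 104, 128, 128, 127, 122, 118]
23.05 [51.8  0.2 26.4] [ 9.1 -4.6  3.2] 21.499486573829703 30.00048726797104
yel [([308, 186, 6, 17, 58], [311.1, 195.3]), ([313, 178, 2, 2, 3], [313.7, 178.3])] []
red ([287, 174, 8, 25, 146], [290.4, 186.3]) ([270, 206, 12, 6, 36], [275.6, 208.8]) [-22.    1.   67.4] 4.5 y0side [-25.2  -0.   68.5]
L~ 1.7820031242232914
23.15 [653.2  18.5 166.4] case [51.8  0.2 26.4] F [ 8.4 -5.   3.6] 21.7107030297967
```

The bar is now under the lip, stopped by it at about 10 N and roughly 4 mm behind centre. I release, lift and go round to the handle.

Emit:
step_arm(deltas=[1.9,-0.6,0,0,18,0,0,0,0,34,0,0,0,0,34,0,0,0,0,34,0,0,25,0,34,0,0,30,0,34,0,0,35,0,20,-16,4.8,0,0,0,-16,4.8,0,0,0,-15.4,4.7,0,0,0])

```text
time: 24.4
tool_pos: [604.3, 33.4, 255.1]
tcp_rot: [3.141, -0.001, 2.854]
contact_force: [0.7, 0.4, -0.3]
grip_width: 1.1
finger_force: 0.0
```

```bash
python3 st.py; python3 bar.py
```

```text
yel [([308, 185, 11, 18, 94], [313.1, 193.7]), ([296, 143, 1, 1, 1], [296.0, 143.0])] []
red ([287, 174, 9, 25, 144], [291.1, 186.1]) ([274, 210, 2, 1, 2], [274.5, 210.0]) [-23.    1.3  67.9] 1.0 y0side [-23.1  -0.   68.6]
L~ 1.7624436169229165
24.5 [604.   33.7 255.6] case [  0.3   0.5 115.6] F [0.5 0.5 0.3] 0.6834583270268296
-16.5 x18.. [99, 101, 106, 111, 114, 115, 118, 121, 123, 123, 122, 123, 126, 127, 127, 116, 88, 62, 55, 54, 56, 53, 53, 54, 52, 55, 54, 54, 52, 52, 52, 52, 52, 52, 52, 51]
16.5 x18.. [104, 105, 107, 112, 115, 116, 117, 119, 118, 121, 125, 130, 132, 133, 132, 117, 86, 59, 52, 53, 54, 53, 54, 54, 55, 53, 52, 52, 53, 53, 54, 52, 53, 52, 53, 51]
24.55 [  1.2   0.4 115.6] [-0.1  0.6 -0.1] 0.39431355844259164 0.0
```

Emit:
step_arm(deltas=[0,0,-16,0,0,0,0,-16,0,0,-4,1.2,0,0,0,-4,1.2,0,0,0,-4,1.2,0,0,0,-3,0.9,0,0,0,-3.2,1,0,0,0,0,0,0,0,0,0,0,0,0,0,0,0,0,0,0])

```text
time: 25.8
tool_pos: [587.1, 38.5, 223.4]
tcp_rot: [3.141, 0.0, 2.853]
contact_force: [2.6, -1.2, 1.9]
grip_width: 0.6
finger_force: 1.5
```

```bash
python3 st.py
python3 - <<'E'
from h import *;import pickle
S,s,T,t=pickle.load(open("st.pkl","rb"))
o=np.array([602.9,31.2,0])+2.2*np.array([.289,.957,0]);y=np.array([.289,.957,0]);x=np.array([.957,-.289,0])
h=cv2.cvtColor(s,cv2.COLOR_RGB2HSV);m=cv2.inRange(h,(22,120,60),(35,255,255));v,u=np.where(m[:,:330]>0)
k=(v>165);v,u=v[k],u[k]
for q in(v.min(),v.max()):
  c=u[v==q].mean();P=onplane(S,(c,q),o,y);print(q,c,((P-o)@x).round(1),(P[2]-140).round(1))
E
```

```text
yel [([308, 185, 10, 18, 96], [312.1, 193.3])] []
red [([285, 175, 7, 24, 130], [288.0, 186.7])] []
25.9 [587.1  38.6 223.4] case [-17.2   0.3  83.4] F [ 3.  -0.3  3.7] 0.4248757877204496
185 312.5 42.5 56.7
202 309.0 34.1 7.5
```

Emit:
step_arm(deltas=[-3.6,1.1,0,0,0,-3.6,1.1,0,0,0,-3.6,1.1,0,0,0,-3.6,1.1,0,0,0,-4.8,1.4,-1.7,0,0,-4.8,1.4,-1.7,0,0,-4.8,1.4,-1.7,0,0,-4.8,1.4,-1.7,0,0,0,0,0,0,0,0,0,0,0,0])

```text
time: 27.15
tool_pos: [553.1, 48.6, 216.4]
tcp_rot: [3.142, -0.001, 2.853]
contact_force: [3.2, -0.0, 1.1]
grip_width: 0.5
finger_force: 1.4
```

```bash
cat >> st.py <<'E'
h=cv2.cvtColor(s,cv2.COLOR_RGB2HSV);m=cv2.inRange(h,(22,120,60),(35,255,255));v,u=np.where(m[:,:330]>0)
k=(v>165)&(u>290);v,u=v[k],u[k]
for q in(v.min(),v.max()):
  c=u[v==q].mean();print("tab end",q,c,cs(onplane(S,(c,q),o,y)))
E
python3 st.py
```

```text
yel ([306, 185, 9, 18, 94], [309.8, 193.3]) ([279, 181, 10, 4, 24], [283.5, 182.8]) [42.3  2.8 31.1] 8.7 y0side [35.3 -0.  33.6]
red [([271, 183, 16, 19, 63], [278.0, 191.2])] []
27.25 [553.3  48.6 216.5] case [-52.5   0.1  76.5] F [ 2.9 -0.4 -0.3] 0.5871328425681748
tab end 185 310.5 [36.2 -0.  58.1]
tab end 202 307.0 [27.7  0.   9.1]
```

Emit:
step_arm(deltas=[-4.1,1.2,-3,0,0,-4.1,1.2,-3,0,0,-4.1,1.2,-3,0,0,-4.1,1.2,-3.2,0,0,-2.4,0.7,-3.3,0,0,-2.4,0.7,-3.3,0,0,-2.4,0.7,-3.3,0,0,-2.4,0.7,-3.4,0,0,-2.4,0.7,-3.4,0,0,0,0,0,0,0])

```text
time: 28.5
tool_pos: [524.4, 56.7, 187.1]
tcp_rot: [-3.141, -0.001, 2.853]
contact_force: [-0.3, -0.3, 0.5]
grip_width: 0.6
finger_force: 0.0
```

```bash
python3 st.py
```

```text
yel ([306, 185, 7, 18, 83], [308.3, 193.4]) ([278, 184, 10, 5, 23], [282.4, 186.3]) [35.   2.  32.7] 5.3 y0side [30.6 -0.  34.5]
red [([259, 198, 23, 9, 109], [269.8, 202.3])] []
28.6 [524.6  56.7 187.3] case [-82.3  -0.4  47.3] F [ 0.1 -0.1 -0.1] 0.29368772771412077
tab end 185 308.0 [28.3 -0.  59.9]
tab end 202 307.0 [27.7  0.   9.1]
```

Emit:
step_arm(deltas=[-1.3,0.4,-3.1,0,0,-1.3,0.4,-3.1,0,0,-1.3,0.4,-3.1,0,0,-1.3,0.4,-3.1,0,0,-0.6,0.2,-2.5,0,0,-0.6,0.2,-2.5,0,0,-0.6,0.2,-2,0,0,-0.6,0.2,-2,0,0,0,0,0,0,0,0,0,0,0,0])

```text
time: 29.85
tool_pos: [517.5, 59.2, 166.3]
tcp_rot: [3.141, 0.0, 2.853]
contact_force: [-0.8, 0.2, -0.7]
grip_width: 0.3
finger_force: 0.0
```

```bash
cat >> st.py <<'E'
a=blob(s,(0,150,80),(8,255,255))[0][0];print("red y0",cs(onplane(S,a[1],o,y)))
E
python3 st.py
```

```text
yel ([305, 186, 6, 17, 79], [307.5, 193.5]) ([278, 186, 9, 5, 24], [281.9, 188.1]) [31.2  1.4 33.5] 3.8 y0side [28.  -0.  34.8]
red [([256, 205, 25, 11, 139], [267.6, 210.1])] []
29.95 [517.5  59.2 166.4] case [-89.8  -0.1  26.4] F [ 0.4 -0.3  0.1] 0.5068264771967954
tab end 186 307.0 [25.4 -0.  57.7]
tab end 202 307.0 [27.7  0.   9.1]
red y0 [-91.2  -0.   15.4]
```

Emit:
step_arm(deltas=[0,0,-1.5,0,0,0,0,-1.5,0,0,0,0,-1,0,0,0,0,-1,0,0,0,0,-1,0,0,0,0,-0.8,0,0,0,0,0,0,0,0,0,0,0,0,0,0,0,0,0,0,0,0,0,0])

```text
time: 31.2
tool_pos: [517.5, 59.2, 161.0]
tcp_rot: [3.141, 0.001, 2.854]
contact_force: [-3.6, -0.2, 11.9]
grip_width: 0.7
finger_force: 5.9
```

```bash
python3 st.py
```

```text
yel ([305, 186, 6, 17, 79], [307.5, 193.5]) ([278, 186, 9, 5, 24], [281.9, 188.1]) [31.2  1.4 33.5] 3.8 y0side [28.  -0.  34.8]
red [([256, 205, 25, 11, 113], [267.4, 210.5])] []
31.3 [517.5  59.2 161. ] case [-89.9  -0.1  21. ] F [-4.5  0.3 12.3] 0.28516690714673293
tab end 186 307.0 [25.4 -0.  57.7]
tab end 202 307.0 [27.7  0.   9.1]
red y0 [-91.7   0.   14.3]
```

The handle met its rigid stop at z = 21 mm, the closed height, with about 12 N. I lift off and check from above.

Emit:
step_arm(deltas=[0,0,20,0,0,0,0,40,0,0,0,0,50,0,0,30,-9,10,0,0,40,-12,0,0,0,40,-12,0,0,0,40,-12,0,0,0,5,-2,0,0,0,0,0,0,0,0,0,0,0,0,0])

```text
time: 32.55
tool_pos: [671.5, 12.7, 280.1]
tcp_rot: [3.141, 0.0, 2.854]
contact_force: [-0.2, -0.1, 0.2]
grip_width: 0.6
finger_force: 0.0
```

```bash
python3 look.py wrist 0,560,0,420 1 w9; python3 st.py | grep -v yel
python3 - <<'E'
from h import *;import pickle
o=np.array([602.9,31.2,0])+2.2*np.array([.289,.957,0]);y=np.array([.289,.957,0]);x=np.array([.957,-.289,0])
def prof(f,yy,z,a,b,st=1.):
  W,im=pickle.load(open(f,"rb"));g=cv2.cvtColor(im,cv2.COLOR_RGB2GRAY).astype(np.float32)
  return [int(cv2.getRectSubPix(g,(3,1),tuple(float(c) for c in proj(W,o+[0,0,140+z]+xx*x+(yy+1.8)*y)[0]))[0].mean()) for xx in np.arange(a,b,st)]
for f in("w1.pkl","w9.pkl"):
  for yy in(-60,60):print(f,"seam -12..25",prof(f,yy,0,-12,25))
  print("far 70..95",prof(f,60,0,70,95))
for yy in(-16.5,16.5):print("bar 18..50",prof("w9.pkl",yy,6.5,18,50))
for yy in(-10,10,0):print("keeper 10..60",prof("w9.pkl",yy,10,10,60))
E
```

```text
32.55 [671.5  12.7 280.1] [3.141 0.    2.854] [-0.17 -0.11  0.22] 0.581082786129199
red ([256, 205, 25, 11, 153], [267.7, 209.8]) ([264, 242, 1, 1, 1], [264.0, 242.0]) [-94.3   1.3  16.4] 7.3 y0side [-90.9  -0.   16.2]
L~ 0.09980772012254313
32.7 [671.8  12.7 280.3] case [ 71.3  -0.  140.3] F [-0.5  0.5 -0.9] 0.5444767280391964
tab end 186 307.0 [25.4 -0.  57.7]
tab end 202 307.0 [27.7  0.   9.1]
red y0 [-90.9  -0.   16.2]
w1.pkl seam -12..25 [92, 145, 190, 209, 212, 211, 210, 211, 212, 215, 214, 202, 167, 110, 69, 85, 146, 193, 209, 212, 212, 211, 210, 210, 212, 215, 214, 197, 152, 96, 73, 73, 74, 75, 74, 73, 73]
w1.pkl seam -12..25 [96, 155, 196, 211, 212, 210, 209, 210, 212, 213, 212, 201, 167, 106, 63, 79, 142, 192, 210, 213, 212, 211, 209, 210, 212, 214, 211, 189, 141, 88, 70, 71, 71, 71, 71, 71, 72]
far 70..95 [72, 72, 71, 72, 70, 70, 67, 73, 106, 160, 199, 212, 213, 211, 210, 211, 213, 213, 208, 195, 175, 161, 160, 162, 163]
w9.pkl seam -12..25 [99, 156, 195, 210, 212, 210, 210, 211, 212, 213, 213, 212, 211, 212, 210, 210, 211, 212, 214, 214, 199, 162, 111, 80, 76, 77, 77, 77,
[... 742 characters left out ...]
0, 192, 178, 169, 168, 170, 179, 192, 200, 197, 177, 148, 131, 132, 163, 205, 225, 227, 224, 218, 210, 203, 200, 199, 200, 200, 200, 199, 199, 200, 195, 167, 117, 81, 73, 76, 75, 75, 75, 75, 76]
keeper 10..60 [93, 78, 79, 82, 116, 168, 197, 203, 203, 201, 192, 176, 166, 166, 167, 175, 188, 198, 196, 180, 151, 132, 134, 164, 203, 222, 227, 224, 219, 206, 190, 187, 194, 198, 200, 201, 201, 202, 202, 197, 173, 120, 80, 73, 75, 74, 75, 76, 76, 75]
keeper 10..60 [93, 80, 80, 80, 110, 163, 193, 200, 200, 199, 200, 200, 200, 200, 201, 196, 173, 141, 129, 129, 129, 129, 130, 164, 207, 226, 229, 226, 220, 206, 189, 188, 197, 201, 201, 201, 200, 201, 202, 196, 165, 114, 79, 76, 76, 75, 74, 76, 75, 75]
```

```bash
python3 -c "
from plant import *
print(close_job())"
```

```text
the job is handed in; nothing more can be done
None
```

The job is handed in at about 33 s. The bar measured about 5 mm behind the keeper's centre, under the lip. The lever met its rigid stop at about 12 N, the 6 mm seam gap has closed, and the arm did not go near the floodlight or bin; no verdict came back.

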